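# Lock the water-filter cartridge of the coffee machine

## Robot

A 6-joint arm with a two-finger parallel gripper is mounted at the origin on the work surface. World frame = base frame: x ahead of the robot, y to its left, z up, the work surface at z = 0. Lengths are in m, angles in rad, forces in N, time in s.
With the tool pointing down it reaches from about 0.25 to 0.725 m from the base axis. Payload 4 kg.
Tool frame: the origin (TCP) lies between the finger pads; the fingertips stand 8 mm ahead of it and the grasp point (between the pads) lies 11 mm behind it (tip_reach is the z of the fingertips in the tool frame, in m); z points along the fingers, y is the direction in which the jaws open and shut (so a half turn about z gives the same grasp; the last joint's range is limited). The gripper opens to 85 mm and grips with 20 to 120 N. Pads are 22 mm wide; open, the fingers measure 114 mm over their backs; the gripper's body (76 mm by 85 mm) begins 54 mm behind the grasp point. The pads swing forward as they close: fully open they stand 13 mm farther back than shut.
Start: joints at [-1.303, 0.241, 0.005, 1.335, 0, 1.571], TCP at [0.132, -0.482, 0.239] pointing down, gripper open.
Joint ranges: [-2.72, 2.72], [-1.05, 1.87], [-1.09, 1.28], [-1.99, 2.15], [-1.42, 1.44], [-3.14, 3.14]. Speed limits (rad/s): [2.79, 2.79, 3.14, 3.14, 3.14, 3.14].

## Interface

Orientations are given as a unit quaternion [x, y, z, w].
In Python, from rig import * gives the robot as it stands.
- The arm moves only by the shell command python3 -m inch 'ROWS' [FORCE]. ROWS is JSON, one flat list of numbers, 7 for each row, row after row: the shift along the tool's x, y, z in cm, then the turn, a rotation vector about the tool's x, y, z in rad, then the closure, from -1 (fully open) to 1 (shut). A call has 1 to 5 rows; each row shifts and turns the pose as measured when the row begins, along the tool's axes as they then stand; what a row does not reach is not made up. A row lasts 1/8 s, in which the tool goes at most 62.5 mm and 10.7 degrees, less where a joint would pass 70% of its speed; a pose out of reach is approached as far as the arm can. A call with a gripper value outside its range is refused whole. The fingers move at their own pace and stop on an object; FORCE is the grip in N (left out, the last holds). Time passes only in rows, so rows that do not move let the fingers close. It gives the time, the measured TCP pose, the force and the opening at its end, in the units of the state.
- get_obs(): the state, without advancing time (a new reading comes with each control period).
- capture(name): name is "side" or "top"; returns a dict with "pixels" (384x512x3 uint8, red, green, blue), "camera_matrix" (3x3 intrinsics, pixels), "R" (3x3) and "t" (3): a world point X has camera coordinates R X + t. Camera axes: x right, y down, z forward; pixel columns grow to the right and rows downward; lengths in m; the calibration is good to about 2 mm. A picture is of the moment at which its call begins. There is no depth.
- job_done(): hands the job in, once; it reports no verdict.
Trained networks look in a picture, given as the dict that the camera call returned (one of the last four; its "shot" number tells which), for a name from the list of things; names that differ only in an ending like _2 or _b are one class to them, and where a whole thing is asked for, a point or a joint stands for the part that bears it (a point fixed in the world has none). Each returns a list of dicts, best first, with "p" (0 to 1); they miss things now and then, are a little off and sometimes report something else, mostly with a low value. They report only what shows in the picture. A call takes as long as a camera call. They do not tell look-alikes from the thing itself.
- silhouettes(picture, target): "region" (384x512 bool, what is visible of it).
- tip_of(picture, target): "at" ([x, y, z] in m, in the coordinates of the camera as it stood for that picture, good to about 4 mm: a listed point, or the origin of a listed thing).
The state is a dict: "t": time; "qpos": joint angles; "joint_velocities": joint speeds; "joint_torque": joint torques, N m; "eef_pos": TCP position; "tool_rot": TCP orientation; "contact_force": force on the tool from outside, world axes, zero at the start; "wrist_torque": the same for the moment, N m; "finger_gap": finger opening in m.
Only numpy, scipy, OpenCV 4.12 (cv2) and the standard library are available. Lean on these libraries where they do the work, as an engineer would, in place of code of your own. Each camera call takes 0.05 s, during which the arm holds its last target. There are 200 camera calls.

## Task

Two water-filter heads for the coffee machine sit on the counter with their wire clamp bails standing open. One head has a filter cartridge in its socket: swing that head's bail over the cartridge and all the way down so that the cartridge is locked in, still sitting upright and fully home in its socket. Leave the bail of the empty head standing as it is.

Things in the scene. Friction and masses are not known exactly. Their poses are not given: they have to be found in the camera images.
- filter_head: Fixed grey block with the cartridge in its top socket: 120 (x) x 100 (y) x 40 mm high. Origin: centre of its underside on the counter, z up. Lugs 66 mm high at its -x end (robot's side) hold the bail's hinge, a line along y through (-48, 0, 54.5) mm in its frame. Shut, the bail points along +x, its crossbar at (85, 0, 54.5). Turned up to 30 deg either way. The empty head is alike.
- bail (a joint): Angle (rad) of the loaded head's bail, a 7 mm wire U, arms 70 mm apart, with a crossbar 133 mm from the hinge and parallel to it (black sleeve, 12 mm thick, 56 long). 0 = shut, level on a firm stop; 1.57 = straight up; starts 1.1 to 1.6. Crossbar at (-48+133cos, 0, 54.5+133sin) mm in the head's frame. Stiff hinge: stays where left, about 1 N at the crossbar moves it.
- cartridge: White cartridge with a grey band, loose, upright in its socket, 0.1 to 0.2 kg, 86 mm tall: foot 50 mm wide and 28 long in the socket, collar 80 mm wide and 8 thick resting on the block, body 50 mm wide above, its top 98 mm above the counter. Origin: centre of the foot's underside, 12 mm above the counter when seated; z up its axis. A like cartridge standing on the counter is a used one.
- empty_bail_bar (a point): Middle of the crossbar of the bail on the other, empty head, which is to be left as it stands (angle 1.1 to 1.6 rad, the crossbar 170 to 190 mm above the counter).
There are look-alikes about, which are no part of the job. What is shaped like the filter_head but blue or purple is not meant.

How it is judged:
By the outcome, as a careful person would: the job done as asked, in the order asked, and still so for the second after the job is handed in, with the robot touching nothing.
It also fails if it takes over 32 s, if anything falls off the work surface, if the arm or the gripper's body presses on something with over 40 N, if the wrist force passes 120 N, or if a joint passes its speed limit or range.

## Working session

There is one attempt and no reset: what is moved stays moved. The work goes in short steps, Python scripts to look and compute and a shell command to move; the robot and the scene stay as the last step left them, time stands still between calls to the robot, and variables do not carry over. Pictures are saved under pics/ and viewed, about 8 in all and at most 12, crops included, and the job is handed in when it is done.

```bash
mkdir -p pics; ls; cat > h.py <<'E'
from rig import *
import numpy as np, cv2
from scipy.spatial.transform import Rotation as Ro
def world(p,at): return np.array(p["R"]).T@(np.array(at)-np.array(p["t"]))
def pix(p,X):
    c=np.array(p["R"])@np.array(X)+np.array(p["t"]); u=np.array(p["camera_matrix"])@c; return (u[:2]/u[2]).round(0)
E
python3 - <<'E'
from h import *
ims=[]
for n in ("side","top"):
    p=capture(n); ims.append(p["pixels"])
    for t in ("filter_head","bail","cartridge","empty_bail_bar"):
        for d in tip_of(p,t):
            w=world(p,d["at"]); print(n,t,round(d["p"],2),w.round(3),pix(p,w))
    cv2.imwrite(f"pics/{n}0.png",cv2.resize(p["pixels"][:,:,::-1],(768,576)))
print(get_obs())
E
```

```text
pics
side filter_head 0.85 [ 0.742 -0.208  0.005] [381. 259.]
side filter_head 0.65 [ 0.314 -0.18   0.004] [166. 287.]
side filter_head 0.57 [ 0.529 -0.154  0.004] [273. 258.]Traceback (most recent call last):
  File "<stdin>", line 6, in <module>
ValueError: it knows: cartridge, empty_bail_bar, filter_head
```

```bash
python3 - <<'E'
from h import *
for n in ("side","top"):
    p=capture(n)
    for t in ("filter_head","cartridge","empty_bail_bar"):
        for d in tip_of(p,t):
            w=world(p,d["at"]); print(n,t,round(d["p"],2),w.round(3),pix(p,w))
    cv2.imwrite(f"pics/{n}0.png",cv2.resize(p["pixels"][:,:,::-1],(768,576)))
    print(n,"cam at",(-np.array(p["R"]).T@np.array(p["t"])).round(2))
print(get_obs())
E
```

```text
side filter_head 0.69 [ 0.315 -0.183  0.002] [167. 288.]
side filter_head 0.61 [ 0.529 -0.15   0.004] [272. 257.]
side filter_head 0.59 [ 0.74  -0.208  0.004] [380. 260.]
side cartridge 0.8 [ 0.526 -0.153  0.014] [272. 255.]
side empty_bail_bar 0.48 [0.476 0.129 0.184] [221. 122.]
side cam at [ 0.37 -0.69  0.56]
top filter_head 0.88 [ 0.312 -0.185  0.   ] [337. 283.]
top filter_head 0.76 [ 0.53  -0.154 -0.   ] [321. 187.]
top filter_head 0.6 [ 0.74  -0.212  0.003] [345.  95.]
top filter_head 0.51 [ 0.528 -0.154  0.015] [322. 188.]
top cartridge 0.63 [ 0.527 -0.153  0.013] [322. 188.]
top cartridge 0.34 [ 0.525 -0.153 -0.004] [320. 189.]
top empty_bail_bar 0.82 [0.473 0.129 0.19 ] [180. 217.]
top cam at [ 0.49 -0.01  0.82]
{'t': 0.5, 'qpos': array([-1.30301823e+00,  2.40599298e-01,  4.94353409e-03,  1.33519070e+00,
       -3.16283543e-05,  1.57084053e+00]), 'joint_velocities': array([ 0.00024254, -0.00066698,  0.00035232, -0.00092258, -0.00043867,
       -0.00164403]), 'joint_torque': array([-7.35676640e-04, -3.71860242e+01,  2.52461189e+01,  2.77134881e-03,
       -3.30097328e-05,  6.02955286e-07]), 'eef_pos': array([ 0.13227934, -0.48215997,  0.23928522]), 'tool_rot': array([ 9.91053193e-01,  1.33467479e-01, -1.90192277e-05, -2.27304899e-05]), 'contact_force': array([ 0.29271224, -0.10840827,  0.51323528]), 'wrist_torque': array([ 0.01496393,  0.00831322, -0.00307188]), 'finger_gap': 0.08525749675764041}
```

View pics/side0.png

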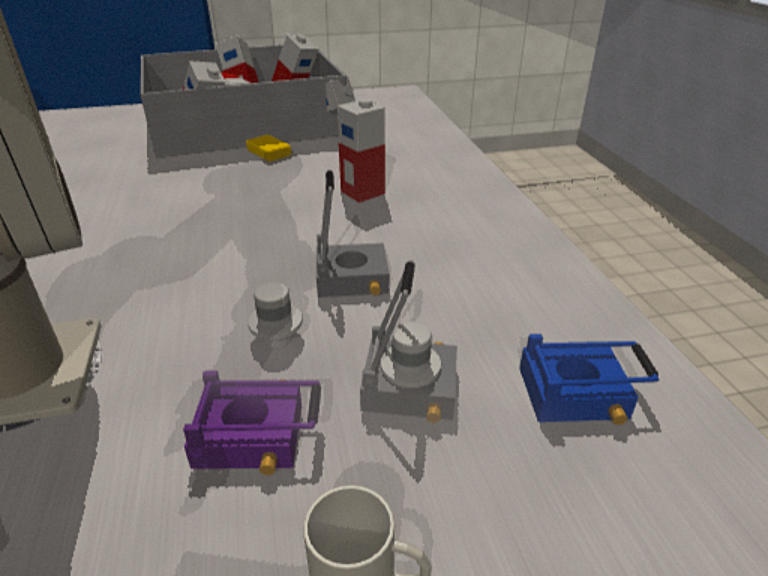

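View pics/top0.png

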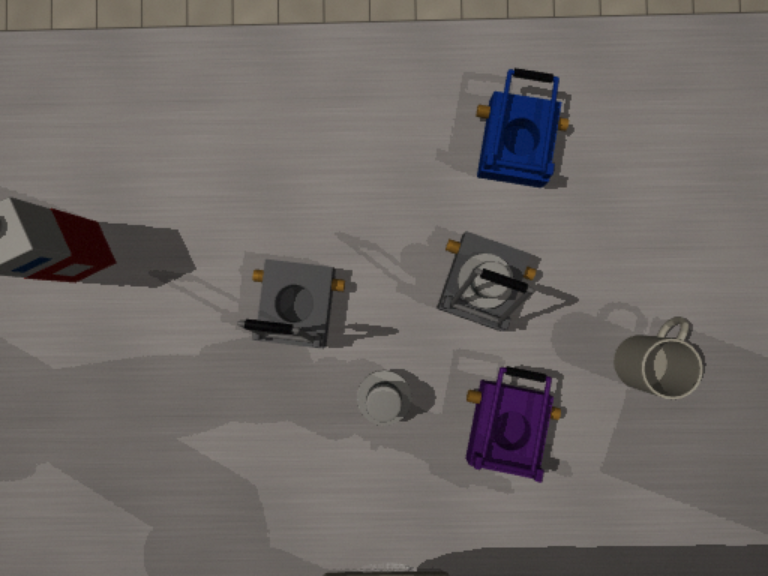

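Candidates, in pixels of the enlarged side view: loaded grey head (410,370), empty grey head (350,265), purple (250,420), blue (590,375). Cartridges: one in the grey head (410,350), one used on the counter (273,310). By the description I choose the grey head at (410,370) with the cartridge in it, world (0.529,-0.153). Next I fit its yaw and bail angle and check a close crop.

```bash
cat >> h.py <<'E'
def bar(p,guess,r=28):
    im=p["pixels"].astype(int); u,v=guess
    m=(im.max(2)<42); k=np.zeros_like(m); k[max(0,int(v)-r):int(v)+r,max(0,int(u)-r):int(u)+r]=1
    n,l,s,c=cv2.connectedComponentsWithStats((m&k).astype(np.uint8))
    i=1+np.argmax(s[1:,4]); ys,xs=np.where(l==i)
    (cx,cy),(w,h),a=cv2.minAreaRect(np.c_[xs,ys].astype(np.float32)); b=cv2.boxPoints(((cx,cy),(w,h),a))
    return np.array([xs.mean(),ys.mean()]),s[i,4],b.round(0).tolist()
def headpt(o,yaw,X): return np.array([o[0],o[1],0])+Ro.from_euler("z",yaw).apply(X)
E
python3 - <<'E'
from h import *
from scipy.optimize import least_squares
S=capture("side");T=capture("top")
g={}
for n,p,q in(("s",S,(272,184)),("t",T,(336,187))):
    g[n]=bar(p,q); print(n,g[n])
def proj(p,X):
    c=p["R"]@np.array(X)+p["t"]; u=p["camera_matrix"]@c; return u[:2]/u[2]
r=least_squares(lambda X:np.r_[proj(S,X)-g["s"][0],proj(T,X)-g["t"][0]],[.53,-.15,.17]); print("bar",r.x.round(4),r.fun.round(2))
o=np.array([.5285,-.1535]); d=r.x[:2]-o; print("angle a from z",np.arcsin((r.x[2]-.0545)/.133))
def f(v):
    o=v[:2];X=headpt(o,v[2],[-.048+.133*np.cos(v[3]),0,.0545+.133*np.sin(v[3])])
    return np.r_[(proj(S,X)-g["s"][0]),(proj(T,X)-g["t"][0]),(o-[.5285,-.1535])/.002]
# silhouette fallback yaw: draw
f2=least_squares(f,[.5285,-.1535,-.25,1.1]); print(f2.x.round(4),f2.fun.round(2))
out=[]
for n,p in(("s",S),("t",T)):
    im=cv2.resize(p["pixels"][:,:,::-1],None,fx=4,fy=4)
    v=f2.x
    for c in [(-.06,-.05),(.06,-.05),(.06,.05),(-.06,.05)]:
        q=(proj(p,headpt(v[:2],v[2],[*c,.04]))*4+2).astype(int); cv2.circle(im,tuple(map(int,q)),4,(0,255,0),-1)
    c=.133*np.cos(v[3])-.048;z=.0545+.133*np.sin(v[3])
    for y in(-.028,.028): 
        q=(proj(p,headpt(v[:2],v[2],[c,y,z]))*4+2).astype(int); cv2.circle(im,tuple(map(int,q)),4,(0,0,255),-1)
    u,w=proj(p,[*v[:2],.08])*4; u,w=int(u),int(w); out.append(im[w-250:w+250,u-200:u+200])
cv2.imwrite("pics/crop1.png",np.hstack(out))
E
```

```text
s (array([272.27419355, 183.75806452]), np.int32(62), [[267.0, 194.0], [270.0, 174.0], [276.0, 175.0], [273.0, 195.0]])
t (array([337.72297297, 187.125     ]), np.int32(296), [[318.0, 181.0], [340.0, 169.0], [354.0, 192.0], [332.0, 205.0]])
bar [ 0.522  -0.1513  0.1869] [-0.8   0.07  0.16 -0.79]
angle a from z 1.473017381856439
[ 0.5297 -0.1542 -0.4981  1.2711] [-1.01  2.14 -1.22 -0.68  0.62 -0.34]
```

View pics/crop1.png

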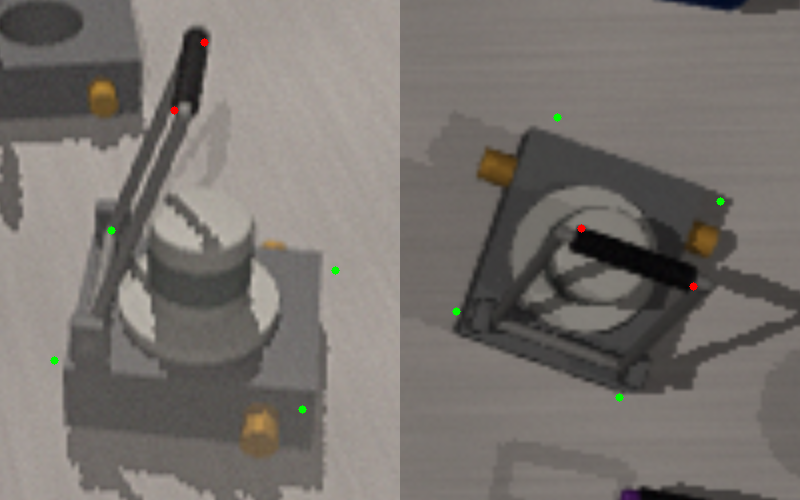

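Crop: the cartridge sits in the grey head and its bail is open, so the choice holds. My bar mask was contaminated in the top view. I'll refit from corners read off the crop: top-face front corners at (530,128) and (728,200), bar ends at (575,238) and (697,282) in the top view and (197,32) and (187,108) in the side view.

```bash
python3 - <<'E'
from h import *
from scipy.optimize import least_squares
S=capture("side");T=capture("top")
def proj(p,X):
    c=p["R"]@np.array(X)+p["t"]; u=p["camera_matrix"]@c; return u[:2]/u[2]
# crop origin as in previous script
o0=[0.5297,-0.1542,.08]
off={}
for n,p in(("s",S),("t",T)):
    u,w=proj(p,o0)*4; off[n]=np.array([int(u)-200-(400 if n=="t" else 0),int(w)-250])
P={"s":S,"t":T}
def B(a,y): return [-.048+.133*np.cos(a),y,.0545+.133*np.sin(a)]
obs=[("t",(530,128),lambda a:[.06,.05,.04]),("t",(728,200),lambda a:[.06,-.05,.04]),("s",(321,252),lambda a:[.06,.05,.04]),("s",(318,388),lambda a:[.06,-.05,.04]),
("t",(636,260),lambda a:B(a,0)),("s",(192,70),lambda a:B(a,0)),("s",(204,204),lambda a:[0,0,.098]),("t",(608,252),lambda a:[0,0,.098])]
def f(v): return np.concatenate([(proj(P[n],headpt(v[:2],v[2],X(v[3])))*4+2-off[n]-q) for n,q,X in obs])/4
r=least_squares(f,[.5285,-.1535,-.35,1.1],loss="soft_l1"); print(r.x.round(4)); print(f(r.x).reshape(-1,2).round(1))
v=r.x
print("bar",headpt(v[:2],v[2],B(v[3],0)).round(3))
E
```

```text
[ 0.5293 -0.1515 -0.3471  1.2634]
[[ 0.5 -0.8]
 [-5.5 -4.1]
 [-0.2  0.5]
 [-0.1  1.5]
 [-0.4 -0.5]
 [-0.7  1.2]
 [-0.7  4.1]
 [-1.  -0. ]]
bar [ 0.522 -0.149  0.181]
```

The fit is consistent: head (0.529,-0.1515), yaw -0.347, bail 1.263, bar at z=0.181. The one outlier corner is a shadow edge. The plan is to push the bar from behind with shut fingers, then press it down from above. First I move over while turning the tool about 0.615.

```bash
cat >> h.py <<'E'
HO=np.array([.5293,-.1515]);HY=-.3471
def go(*targets):
    "local head-frame tip targets (m) -> tool-frame shifts in cm from the current pose"
    o=get_obs();R=Ro.from_quat(o["tool_rot"]);p=o["eef_pos"]+R.apply([0,0,.008])
    l=Ro.from_euler("z",-HY).apply(p-[*HO,0]); print("t",round(o["t"],2),"tip local",l.round(4),"F",o["contact_force"].round(1),"turn",R.inv().__mul__(Ro.from_euler("z",HY)*Ro.from_euler("x",np.pi)).as_rotvec().round(3))
    for t in targets:
        w=headpt(HO,HY,t); print("shift cm",(R.inv().apply(w-p)*100).round(2)); p=w
E
python3 -m inch '[4.4,-2.4,0,0,0,0.155,1, 4,-3,0,0,0,0.155,1, 3.6,-3.5,0,0,0,0.155,1, 3,-4,0,0,0,0.15,1, 0,0,0,0,0,0,1]' 30
python3 -c "
from h import *
go([-.045,0,.22],[-.045,0,.163])"
```

```text
t: 1.32
eef_pos: [0.2844, -0.3452, 0.2394]
tool_rot: [0.983, -0.184, 0.001, 0.001]
contact_force: [-0.7, -0.3, 0.4]
finger_gap: 0.0001
t 1.32 tip local [-0.1644 -0.2654  0.2314] F [-0.7 -0.3  0.4] turn [ 0.001 -0.002 -0.023]
shift cm [ 11.31 -26.82   1.14]
shift cm [-0.01 -0.01  5.7 ]
```

```bash
python3 -m inch '[2.2,-5.2,0,0,0,-0.02,1, 2.2,-5.2,0,0,0,0,1, 2.2,-5.2,0,0,0,0,1, 2.2,-5.2,0,0,0,0,1, 2.2,-5.2,0,0,0,0,1]'
python3 -c "
from h import *
go([-.045,0,.22],[-.045,0,.163])"
```

```text
t: 1.95
eef_pos: [0.4745, -0.1593, 0.2398]
tool_rot: [0.987, -0.163, 0.003, -0.004]
contact_force: [0.2, -0.4, -0.2]
finger_gap: -0.0002
t 1.95 tip local [-0.0488 -0.0259  0.2318] F [ 0.2 -0.4 -0.2] turn [-0.01  -0.005  0.019]
shift cm [ 0.42 -2.57  1.21]
shift cm [-0.03  0.06  5.7 ]
```

```bash
python3 -m inch '[0.3,-2.6,0,0,0,0.02,1, 0,0,0,0,0,0,1, 0,0,3,0,0,0,1, 0,0,3.5,0,0,0,1, 0,0,0,0,0,0,1]'
python3 - <<'E'
from h import *
go([-.045,0,.163])
ims=[]
for n in("side","top"):
    p=capture(n); im=cv2.resize(p["pixels"][:,:,::-1],None,fx=3,fy=3); u,w=(pix(p,[.52,-.15,.12])*3).astype(int); ims.append(im[max(0,w-250):max(0,w-250)+500,u-200:u+200])
cv2.imwrite("pics/c2.png",np.hstack(ims))
E
```

```text
t: 2.58
eef_pos: [0.4789, -0.1565, 0.1743]
tool_rot: [0.987, -0.162, 0.004, -0.01]
contact_force: [-0.7, -0.9, -0.2]
finger_gap: 0.0002
t 2.58 tip local [-0.0457 -0.0216  0.1663] F [-0.7 -0.9 -0.2] turn [-0.022 -0.005  0.022]
shift cm [ 0.11 -2.15  0.37]
```

View pics/c2.png

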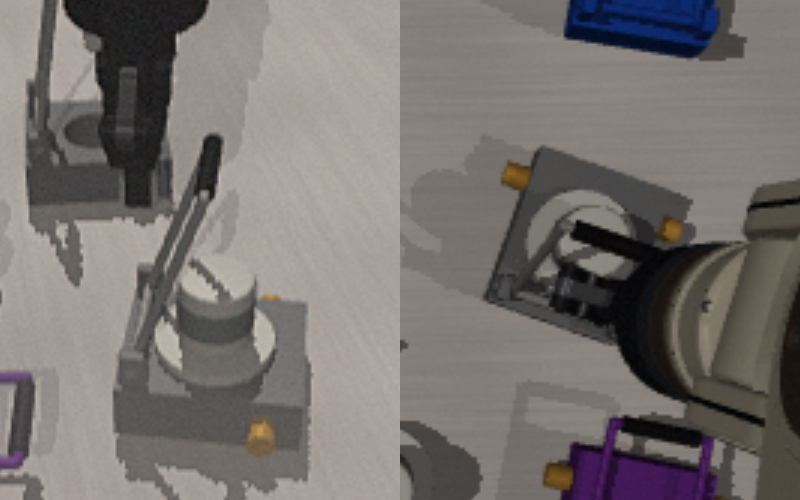

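The image shows the bail untouched at (210,160) with the fingers behind it. The lateral shift fell short, so I check the tip projection numerically before going on.

```bash
python3 - <<'E'
from h import *
o=get_obs();R=Ro.from_quat(o["tool_rot"]);tip=o["eef_pos"]+R.apply([0,0,.008])
for n in("side","top"):
    p=capture(n); u,w=(pix(p,[.52,-.15,.12])*3).astype(int); off=np.array([u-200-(400 if n=="top" else 0),max(0,w-250)])
    for nm,X in(("tip",tip),("bar",headpt(HO,HY,[-.048+.133*np.cos(1.263),0,.0545+.133*np.sin(1.263)])),("bar-y",headpt(HO,HY,[-.048+.133*np.cos(1.263),-.028,.0545+.133*np.sin(1.263)])),("bar+y",headpt(HO,HY,[-.048+.133*np.cos(1.263),.028,.0545+.133*np.sin(1.263)]))): print(n,nm,pix(p,X)*3-off)
E
python3 -m inch '[0,-2.2,0,0,0,0.02,1, 0,0,0,0.0,0,0,1]'
python3 -c "
from h import *
go([-.045,0,.163])"
```

```text
side tip [143. 202.]
side bar [206. 169.]
side bar-y [203. 196.]
side bar+y [209. 142.]
top tip [627. 310.]
top bar [618. 241.]
top bar-y [663. 259.]
top bar+y [573. 226.]
t: 3.02
eef_pos: [0.4859, -0.1514, 0.1811]
tool_rot: [0.987, -0.16, 0.012, -0.016]
contact_force: [-0.4, 0.2, 0.1]
finger_gap: -0.0002
t 3.02 tip local [-0.0407 -0.0143  0.1731] F [-0.4  0.2  0.1] turn [-0.036 -0.018  0.026]
shift cm [-0.41 -1.41  1.06]
```

```bash
python3 -c "
from h import *
print(get_obs()['qpos'].round(3),get_obs()['joint_velocities'].round(3))
go([-.045,0,.163])"
```

```text
[-0.323  0.277 -0.102  1.174  0.036  3.141] [-0.005 -0.005  0.006  0.002 -0.001 -0.   ]
t 3.02 tip local [-0.0407 -0.0143  0.1731] F [-0.4  0.2  0.1] turn [-0.036 -0.018  0.026]
shift cm [-0.41 -1.41  1.06]
```

Joint 6 is at its limit (3.14). I turn the tool back by about a quarter turn, which is equally good for shut fingers.

```bash
python3 -m inch '[0,0,0,0,0,-0.18,1, 0,0,0,0,0,-0.18,1, 0,0,0,0,0,-0.18,1, 0,0,0,0,0,-0.18,1, 0,0,0,0,0,-0.18,1]'
python3 -m inch '[0,0,0,0,0,-0.18,1, 0,0,0,0,0,-0.18,1, 0,0,0,0,0,-0.18,1, 0,0,0,0,0,-0.12,1, 0,0,0,0,0,0,1]'
sed -i 's/Ro.from_euler("z",HY)\*Ro/Ro.from_euler("z",HY+np.pi\/2)*Ro/' h.py
python3 -c "
from h import *
print(get_obs()['qpos'].round(3))
go([-.04,0,.166])"
```

```text
t: 3.65
eef_pos: [0.4876, -0.151, 0.1838]
tool_rot: [0.954, 0.3, 0.02, -0.008]
contact_force: [-0.2, -1.5, -0.1]
finger_gap: 0.0002
t: 4.28
eef_pos: [0.489, -0.1506, 0.186]
tool_rot: [0.798, 0.603, 0.022, 0.001]
contact_force: [-0.4, -0.3, 0.3]
finger_gap: -0.0005
[-0.319  0.273 -0.095  1.177  0.036  1.529]
t 4.28 tip local [-0.0381 -0.0126  0.178 ] F [-0.4 -0.3  0.3] turn [ 0.027 -0.036  0.07 ]
shift cm [ 1.22 -0.14  1.24]
```

```bash
python3 -m inch '[1.2,-0.2,1.3,0.03,-0.04,-0.05,1, 0,0,0,0,0,0,1]'
python3 -c "
from h import *
go([-.04,0,.166])"
```

```text
t: 4.53
eef_pos: [0.4912, -0.1382, 0.174]
tool_rot: [0.784, 0.621, -0.003, 0.002]
contact_force: [-0.4, -0.7, -1.4]
finger_gap: -0.0003
t 4.53 tip local [-0.0403 -0.0005  0.166 ] F [-0.4 -0.7 -1.4] turn [0.    0.007 0.117]
shift cm [ 0.05  0.04 -0.  ]
```

```bash
python3 -m inch '[0,1,0.2,0,0,0.11,1, 0,1.2,0.5,0,0,0,1, 0,1.2,0.6,0,0,0,1]'
python3 -c "
from h import *
go([.018,0,.145])"
```

```text
t: 4.9
eef_pos: [0.5247, -0.1498, 0.1624]
tool_rot: [0.818, 0.575, -0.002, 0.003]
contact_force: [-0.1, 0.2, -0.2]
finger_gap: -0.0001
t 4.9 tip local [-0.0049  0.      0.1544] F [-0.1  0.2 -0.2] turn [0.003 0.006 0.002]
shift cm [-0.    2.28  0.94]
```

```bash
python3 -m inch '[0,0.9,0.4,0,0,0,1, 0,0.9,0.4,0,0,0,1, 0,0.4,0.1,0,0,0,1, 0,0,0,0,0,0,1]'
python3 - <<'E'
from h import *
go([.018,0,.145])
ims=[]
for n in("side","top"):
    p=capture(n); im=cv2.resize(p["pixels"][:,:,::-1],None,fx=3,fy=3); u,w=(pix(p,[.52,-.15,.12])*3).astype(int); x0,y0=u-200,max(0,w-250); ims.append(im[y0:y0+500,x0:x0+400])
    off=np.array([x0,y0])
    for a in(1.263,1.0,.9,.8,.7): print(n,a,[(pix(p,headpt(HO,HY,[-.048+.133*np.cos(a),y,.0545+.133*np.sin(a)]))*3-off).tolist() for y in(-.028,.028)])
cv2.imwrite("pics/c3.png",np.hstack(ims))
E
```

```text
t: 5.4
eef_pos: [0.5459, -0.1582, 0.1507]
tool_rot: [0.818, 0.575, -0.003, 0.001]
contact_force: [-0.5, -0.2, 1.0]
finger_gap: 0.0003
t 5.4 tip local [ 0.0179 -0.0007  0.1427] F [-0.5 -0.2  1. ] turn [-0.001  0.007  0.002]
shift cm [ 0.07  0.01 -0.23]
side 1.263 [[203.0, 196.0], [209.0, 142.0]]
side 1.0 [[257.0, 220.0], [260.0, 166.0]]
side 0.9 [[275.0, 232.0], [278.0, 178.0]]
side 0.8 [[290.0, 244.0], [293.0, 190.0]]
side 0.7 [[305.0, 259.0], [305.0, 205.0]]
top 1.263 [[263.0, 259.0], [173.0, 226.0]]
top 1.0 [[272.0, 211.0], [185.0, 181.0]]
top 0.9 [[275.0, 193.0], [188.0, 166.0]]
top 0.8 [[275.0, 181.0], [191.0, 151.0]]
top 0.7 [[275.0, 169.0], [194.0, 139.0]]
```

View pics/c3.png

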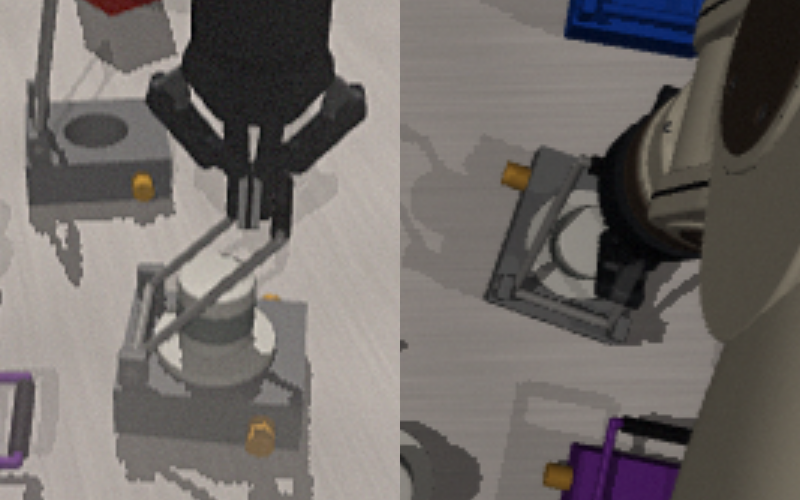

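The bar was pushed to about 0.84 rad: its near end is at (285,240), which matches the model, and the cartridge is undisturbed. Now I back off, rise, move above the bar and press down.

```bash
python3 -m inch '[0,-1,0,0,0,0,1, 0,0,-1.7,0,0,0,1, 0,0,-1.7,0,0,0,1, 0,1.7,0,0,0,0,1, 0,1.7,0,0,0,0,1]'
python3 -m inch '[0,0,0,0,0,0,1]'
python3 -c "
from h import *
B=lambda a:[-.048+.133*np.cos(a),0,.0605+.133*np.sin(a)]
go(B(.84),B(.65),B(.5),B(.35),B(.2),B(.1),B(0))"
```

```text
t: 6.12
eef_pos: [0.566, -0.165, 0.1891]
tool_rot: [0.818, 0.575, -0.002, 0.003]
contact_force: [0.4, -0.4, 0.7]
finger_gap: 0.0002
t: 6.25
eef_pos: [0.5663, -0.1651, 0.1896]
tool_rot: [0.818, 0.575, -0.002, 0.004]
contact_force: [-0.5, -0.4, -0.0]
finger_gap: -0.0002
t 6.25 tip local [ 0.0394 -0.0003  0.1816] F [-0.5 -0.4 -0. ] turn [0.004 0.007 0.003]
shift cm [0.04 0.13 2.21]
shift cm [0.01 1.7  1.86]
shift cm [0.01 1.08 1.68]
shift cm [0.01 0.81 1.82]
shift cm [0.01 0.53 1.92]
shift cm [0.01 0.19 1.32]
shift cm [0.01 0.06 1.33]
```

```bash
python3 -m inch '[0,0.3,2,0,0,0,1, 0,1.6,1.7,0,0,0,1, 0,1.0,1.7,0,0,0,1, 0,0.8,1.8,0,0,0,1, 0,0,0,0,0,0,1]'
python3 - <<'E'
from h import *
B=lambda a:[-.048+.133*np.cos(a),0,.0605+.133*np.sin(a)]
go(B(.35),B(.2),B(.1),B(0))
p=capture("side"); im=cv2.resize(p["pixels"][:,:,::-1],None,fx=3,fy=3); u,w=(pix(p,[.55,-.15,.1])*3).astype(int)
cv2.imwrite("pics/c4.png",im[w-250:w+250,u-250:u+250])
E
```

```text
t: 6.88
eef_pos: [0.6009, -0.1779, 0.1185]
tool_rot: [0.818, 0.576, -0.0, 0.005]
contact_force: [-0.5, -0.1, 0.4]
finger_gap: 0.0
t 6.88 tip local [ 0.0763 -0.0005  0.1105] F [-0.5 -0.1  0.4] turn [0.008 0.007 0.003]
shift cm [0.06 0.06 0.44]
shift cm [0.01 0.53 1.92]
shift cm [0.01 0.19 1.32]
shift cm [0.01 0.06 1.33]
```

View pics/c4.png

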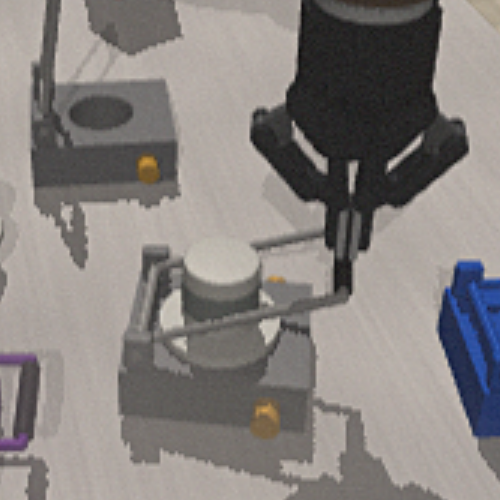

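The bail follows under the fingers: bar at (345,270), about 0.38 rad, arms straddling the cartridge. I continue down gently.

```bash
python3 -m inch '[0,0.3,1.5,0,0,0,1, 0,0.3,1.2,0,0,0,1, 0,0.1,1.0,0,0,0,1, 0,0.1,0.6,0,0,0,1, 0,0,0,0,0,0,1]'
python3 -c "
from h import *
go([.085,0,.0605])"
```

```text
t: 7.55
eef_pos: [0.6088, -0.1809, 0.0739]
tool_rot: [0.818, 0.576, -0.0, 0.005]
contact_force: [0.3, 0.1, -0.3]
finger_gap: -0.0
t 7.55 tip local [ 0.0848 -0.0007  0.0659] F [ 0.3  0.1 -0.3] turn [0.009 0.006 0.003]
shift cm [0.07 0.01 0.54]
```

```bash
python3 -m inch '[0,0,0.35,0,0,0,1, 0,0,0.15,0,0,0,1]'
python3 -m inch '[0,0,0.15,0,0,0,1]'
python3 -m inch '[0,0,0.15,0,0,0,1]'
python3 -c "
from h import *
go([.085,0,.0605])"
```

```text
t: 7.8
eef_pos: [0.6091, -0.181, 0.0693]
tool_rot: [0.818, 0.576, 0.0, 0.006]
contact_force: [-0.9, 0.5, 0.4]
finger_gap: 0.0003
t: 7.92
eef_pos: [0.6093, -0.1811, 0.0684]
tool_rot: [0.818, 0.576, 0.0, 0.006]
contact_force: [-2.2, 1.1, 8.1]
finger_gap: 0.0001
t: 8.05
eef_pos: [0.6093, -0.1811, 0.0682]
tool_rot: [0.818, 0.576, 0.001, 0.006]
contact_force: [-3.9, 1.0, 9.9]
finger_gap: -0.0004
t 8.05 tip local [ 0.0854 -0.0007  0.0602] F [-3.9  1.   9.9] turn [0.011 0.006 0.003]
shift cm [ 0.07 -0.04 -0.03]
```

Contact with the firm stop at tip z=0.0602 (0.0605 expected), 10 N. One slightly firmer press, then I lift away and look.

```bash
python3 -m inch '[0,0,0.3,0,0,0,1]'
python3 -m inch '[0,0,-2,0,0,0,1, 0,0,-4,0,0,0,1, 0,0,-4,0,0,0,1, 0,0,-4,0,0,0,1, 0,0,0,0,0,0,1]'
python3 -m inch '[5,3,0,0,0,0,1, 5,3,0,0,0,0,1, 5,0,0,0,0,0,1, 0,0,0,0,0,0,1]'
python3 - <<'E'
from h import *
ims=[]
for n in("side","top"):
    p=capture(n); im=cv2.resize(p["pixels"][:,:,::-1],None,fx=3,fy=3); u,w=(pix(p,[.54,-.15,.08])*3).astype(int); x0,y0=u-200,max(0,w-250); ims.append(im[y0:y0+500,x0:x0+400].copy())
    for a in(0,.05): print(n,a,[(pix(p,headpt(HO,HY,[-.048+.133*np.cos(a),y,.0545+.133*np.sin(a)]))*3-[x0,y0]).tolist() for y in(-.028,.028)])
    print("cartridge top seated",pix(p,[*HO,.098])*3-[x0,y0])
    for t in("cartridge","empty_bail_bar"):
        for d in tip_of(p,t): print(n,t,round(d["p"],2),world(p,d["at"]).round(3))
cv2.imwrite("pics/c5.png",np.hstack(ims)); go()
E
```

```text
t: 8.18
eef_pos: [0.6094, -0.1811, 0.068]
tool_rot: [0.818, 0.576, 0.001, 0.007]
contact_force: [-6.5, 2.3, 18.7]
finger_gap: -0.0005
t: 8.8
eef_pos: [0.6078, -0.1796, 0.2132]
tool_rot: [0.818, 0.576, 0.001, 0.007]
contact_force: [0.3, 0.3, 0.1]
finger_gap: -0.0
t: 9.3
eef_pos: [0.7154, -0.0566, 0.2078]
tool_rot: [0.819, 0.574, -0.001, 0.005]
contact_force: [0.1, -1.5, 0.2]
finger_gap: 0.0003
side 0 [[314.0, 325.0], [314.0, 265.0]]
side 0.05 [[314.0, 316.0], [314.0, 259.0]]
cartridge top seated [185. 232.]
side cartridge 0.73 [ 0.526 -0.153  0.013]
side empty_bail_bar 0.8 [0.472 0.129 0.188]
top 0 [[269.0, 169.0], [197.0, 145.0]]
top 0.05 [[272.0, 169.0], [197.0, 142.0]]
cartridge top seated [206. 265.]
top empty_bail_bar 0.83 [0.473 0.131 0.188]
t 9.6 tip local [0.1436 0.1464 0.2023] F [ 0.7 -0.5 -0.4] turn [ 0.01   0.009 -0.008]
```

View pics/c5.png

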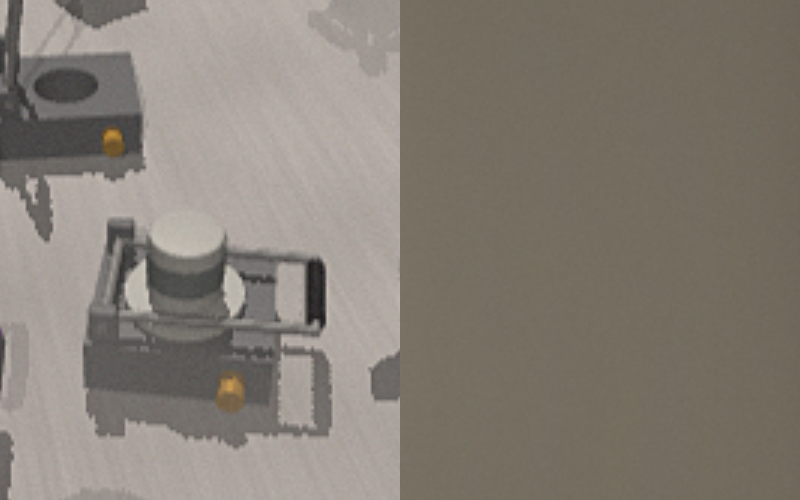

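The side view shows the bail level over the collar, with its crossbar at (314,295) as the model predicts for 0 rad. The cartridge is upright and seated at (187,260), and the empty head's bail is unmoved. The arm hides the top view but touches nothing.

```bash
python3 -c "
from rig import *
print(job_done())"
```

```text
the job is handed in; nothing more can be done
None
```

The loaded grey head's bail is swung over the cartridge and down on its stop, and the job is handed in at about 9.6 s. I pushed the bail forward from behind with shut fingers, then pressed its crossbar down from above until it met the stop. The fingertips were then at z = 0.060, where 0.0605 was expected. I finished with a press of about 19 N and moved the arm clear.

- **Bail:** in the last side picture the crossbar lies where the model puts it for 0 rad.
- **Cartridge:** it looks upright, and the network puts its origin at z = 0.013 m, against 0.012 when seated. In one early check its top read a few millimetres higher than the model. I put that down to how I read the pixels.
- **Empty head's bail:** its crossbar is still at about (0.473, 0.130, 0.188), as at the start.
- **Not checked:** the arm blocked the last top picture, so only the side camera confirmed the closed bail.
- **Along the way:** joint 6 reached the end of its range (3.141 rad) during the approach. I then turned the tool back a quarter turn.

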